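Fit the matching filling sleeve and hold the sprung gate half open

ROBOT

A 6-joint arm with a two-finger parallel gripper is mounted at the origin on a cart in front of the work surface, level with it; the furniture and walls round the work are solid. World frame = base frame: x ahead of the robot, y to its left, z up, the work surface at z = 0. Lengths are in mm, angles in rad, forces in N, time in s.
With the tool pointing down it reaches from about 350 to 775 mm from the base axis. Payload 7.3 kg.
Tool frame: the origin (TCP) lies at the centre of the arm's flange, where the gripper is bolted on; the fingertips stand 178 mm ahead of it and the grasp point (between the pads) lies 159 mm ahead of it; z points along the fingers, y is the direction in which the jaws open and shut (so a half turn about z gives the same grasp; the last joint's range is limited). The gripper opens to 92 mm and grips with 3 to 60 N. Pads are 19 mm wide; open, the fingers measure 130 mm over their backs; the gripper's body (75 mm by 190 mm) begins 47 mm behind the grasp point.
Start: joints at [1.203, 0.342, 1.524, -0, 1.275, -0.146], TCP at [115.47, 512.147, 404.741] pointing down, gripper open.
Joint ranges: [-2.53, 2.53], [-0.77, 2.02], [0.04, 2.7], [-1, 4.14], [0.28, 2.66], [-3.11, 3.11]. Speed limits (rad/s): [2.57, 2.57, 3.14, 3.14, 3.14, 3.14].

INTERFACE

Orientations are given as [roll, pitch, yaw] about the fixed x, y, z axes, in that order (R = Rz(yaw) Ry(pitch) Rx(roll)).
In Python, from plant import status, viewer, ticket gives the robot as it stands.
- The arm moves only by the tool play_rows, never from a script. Its argument "commands" is a list of rows, each an object with "offset": the shift along the tool's x, y, z in m, a list of three; "twist": the turn about the tool's z in degrees. A call has 1 to 5 rows; each row shifts and turns the commanded pose from where the row before left it, along the tool's axes as they then stand; what a row does not reach is not made up. A row lasts 1/10 s, in which the tool goes at most 50 mm and 8.59 degrees, less where a joint would pass 70% of its speed; a pose out of reach is approached as far as the arm can. A call with a gripper value outside its range is refused whole. "jaw" is the closure in counts, from 0 (fully open) to 255 (shut), set as the call begins (left out, the last holds). The fingers move at their own pace and stop on an object; the grip force is fixed at half the most. Time passes only in rows, so rows that do not move let the fingers close. It gives the time, the measured TCP pose, the force and the opening at its end, in the units of the state.
- status.get_obs(): the state, without advancing time (a new reading comes with each control period).
- viewer.capture(name): name is "side" or "top"; returns the picture (420x560x3 uint8, red, green, blue); there is no depth.
- viewer.camera_params(name): a dict with "fov_y" (degrees; the focal length in pixels is half the picture's height over the tangent of half this angle, whatever the lens; pixels are square), "cx", "cy" (the principal point, pixels), "D" ([k1, k2, p1, p2, k3] as OpenCV has them; the pictures are not rectified), "rvec" (rotation vector, rad) and "tvec" (3), from world to camera coordinates, as OpenCV has them. Camera axes: x right, y down, z forward; pixel columns grow to the right and rows downward; lengths in mm; the calibration is good to about 2 mm. A picture is of the moment at which its call begins. camera_params takes no time and is no camera call.
- ticket.close_job(): hands the job in, once; it reports no verdict.
The state is a dict: "time": time; "joint_positions": joint angles; "dq": joint speeds; "tau": joint torques, N m; "tool_pos": TCP position; "tcp_rot": TCP orientation; "contact_force": force on the tool from outside, world axes, zero at the start; "moment": the same for the moment, N m; "grip_width": finger opening in mm.
Only numpy, scipy, OpenCV 4.12 (cv2) and the standard library are available. Lean on these libraries where they do the work, as an engineer would, in place of code of your own. Each camera call takes 0.05 s, during which the arm holds its last target.

TASK

Of the three metal sleeves on the chopping board, fit the one that matches the round socket of the jar-filling stand, pushed fully home and upright, and let go of it. Then slide the stand's orange gate grip against its spring to half travel, without ever pulling it nearly all the way open, and finish while still holding it at the half-way marks: do not let go at the end. Leave the other two sleeves, the salt mill, the onion and the garlic where they stand.

Things in the scene. Friction and masses are not known exactly. Their poses are not given: they have to be found in the camera images.
- sleeve_s_mid (a point): centre (half-way up) of the thinnest sleeve: plain aluminium tube, open at both ends, 38 mm outside diameter, wall 3 mm, 90 mm tall, about 0.12 kg, standing upright on the chopping board. z axis along the tube. The order of the three sleeves on the board varies.
- sleeve_m_mid (a point): centre (half-way up) of the middle sleeve: the same aluminium tube, 46 mm outside diameter, wall 3 mm, 90 mm tall, about 0.12 kg, standing upright on the chopping board. z axis along the tube.
- sleeve_l_mid (a point): centre (half-way up) of the thickest sleeve: the same aluminium tube, 54 mm outside diameter, wall 3 mm, 90 mm tall, about 0.12 kg, standing upright on the chopping board. z axis along the tube.
- board: wooden chopping board, 200 (x) x 300 (y) x 21 mm, fixed, lying on the counter; origin at the centre of its underside. The three sleeves stand in a row along its y axis, about 100 mm apart.
- socket (a point): centre of the mouth of the round socket, in the plane of the white deck on top of the jar-filling stand. The stand is fixed to the counter: deck 120 (x) x 260 (y) mm, its top 146 mm above the counter, an open glass jar under it. The socket is 49 mm in diameter with a 2 mm chamfer and 16 mm deep; on its floor is a ledge round a 34 mm hole through which the gate is seen. z up, y along the deck towards the socket end; the gate opens along -y.
- grip_mid (a point): centre of the upright orange grip of the sprung gate: 26 mm (x) x 14 mm (y, the way it slides) x 58 mm tall, its underside 4 mm above the deck, a white line across its top. With the gate shut it stands 100 mm from the socket's centre along the deck (-y); it slides along its own -y, away from the socket. Axes as the socket's.
- gate (a joint): travel of the gate in m: 0 shut (where the spring keeps it), 0.05 fully open. The spring pushes it shut with 4 N at 0, 9 N at half travel and 14 N fully open; it snaps shut when released. Half travel is 0.025, where the white line on the grip stands between the two long red ticks on the deck; the short black ticks mark shut and fully open.
- salt_mill: turned wooden salt mill, 56 mm across, 165 mm tall, standing loose at the back; origin at the centre of its underside. A bystander.
- onion: brown onion, 75 mm, loose beside the right end of the stand; origin under its centre. A bystander.
- garlic: white garlic bulb, 58 mm, loose at the back; origin under its centre. A bystander.
There are look-alikes about, which are no part of the job. What is shaped like the part that bears sleeve_m_mid but pink is not meant.

How it is judged (in metres and radians):
On the way, in this order (a step that is already met when the one before it is completed fails the run):
1. the 46 mm sleeve stands fully home and upright in the socket, let go (horizontal distance between sleeve_m_mid and socket below 0.005 m and z of sleeve_m_mid in the frame of socket below 0.032 m and angle between the z axis of sleeve_m_mid and the z axis of socket, either way round below 0.08 rad and contact force between the fingers and sleeve_m below 0.1 N), for 0.2 s.
2. the gate is held at half travel, 20 to 30 mm (value of joint gate between 0.02 and 0.03 m and contact force between the fingers and gate above 3 N), for 0.5 s.
At the end, for the whole second after the job is handed in: The 46 mm sleeve stands in the socket (centred within 5 mm, its lower end within 3 mm of the socket floor, upright within 0.08 rad), untouched by the fingers, and the fingers hold the gate still at half travel, 25 mm +- 5 mm, against its spring (all of step 1 and all of step 2 and velocity of joint gate between -0.01 and 0.01 m/s); the arm keeps its last pose, push and grip.
It fails at once if the gate is pulled nearly all the way open (over 42 mm of 50 mm) (value of joint gate above 0.042 m).
It fails at once if one of the other two sleeves is moved more than 30 mm (distance of any of sleeve_s_mid, sleeve_l_mid from where it was at the start of the episode above 0.03 m).
It fails at once if salt mill, onion or garlic moved more than 30 mm (distance of any of salt_mill, onion, garlic from where it was at the start of the episode above 0.03 m).
It also fails if it takes over 48 s, if anything falls off the work surface, if the arm or the gripper's body presses on something with over 40 N, if the wrist force passes 120 N, or if a joint passes its speed limit or range.

## Working session

There is one attempt and no reset: what is moved stays moved. The work goes in short steps, Python scripts to look and compute and a tool call to move; the robot and the scene stay as the last step left them, time stands still between calls to the robot, and variables do not carry over. Pictures are saved under pics/ and viewed, and the job is handed in when it is done.

Besides the shell and the picture viewer there is one more tool, called by a JSON object that holds its "method" and its "body". play_rows: Moves the arm, as the interface text tells. Its arguments: {"type":"object","properties":{"commands":{"type":"array"},"jaw":{"type":"number"}},"required":["commands"]}

```bash
mkdir -p pics; ls; python3 - <<'E'
from plant import status, viewer
import cv2
o=status.get_obs()
for k,v in o.items(): print(k,v)
for n in("side","top"):
    print(n,viewer.camera_params(n))
    cv2.imwrite(f"pics/{n}0.png",viewer.capture(n)[:,:,::-1])
E
```

```text
pics
time 0.0
joint_positions [ 1.20300189e+00  3.42718928e-01  1.52503460e+00  3.12234950e-05
  1.27538956e+00 -1.46008689e-01]
dq [ 0.0010669  -0.00152305 -0.00044091  0.00027545  0.00038667 -0.00039177]
tau [ 2.60727698e-03 -4.31229007e+01 -2.44221765e+01  7.21044489e-02
  5.57627971e-02 -1.23198015e-04]
tool_pos [115.41327062 512.01418403 404.04058059]
tcp_rot [-3.14006306e+00 -2.55113203e-04  2.91979760e+00]
contact_force [ 0.31720855 -0.35946787  0.14184596]
moment [-0.02026844  0.00172544 -0.03328787]
grip_width 91.85274445678246
side {'fov_y': 43.191343905165915, 'cx': 288.66089468278506, 'cy': 220.604385911434, 'D': array([-0.14132842,  0.        ,  0.        ,  0.        ,  0.        ]), 'rvec': array([ 0.31096983, -2.75356957,  1.25690452]), 'tvec': array([ 515.82614253,  144.67925359, 1583.02829841])}
top {'fov_y': 49.54129237041724, 'cx': 279.1069450009278, 'cy': 212.30132426261224, 'D': array([0.00188736, 0.        , 0.        , 0.        , 0.        ]), 'rvec': array([ 2.12641041, -2.12006244,  0.21656156]), 'tvec': array([  46.09892127,  538.13026875, 1414.41349927])}
```

View pics/side0.png

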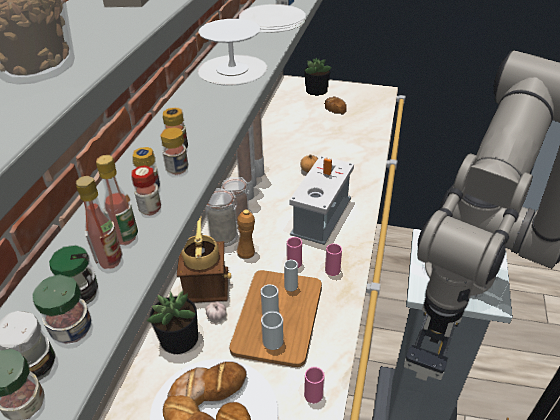

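View pics/top0.png

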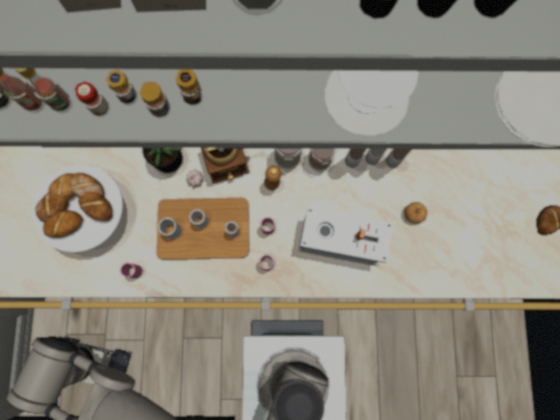

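The side view shows three grey sleeves on the board at about (291,275), (270,300) and (273,330), the stand's socket at (316,190) and the orange grip at (328,167). In the top view the sleeves are at (168,227), (198,217) and (231,229), the socket is at (325,230) and the grip at (362,234). The pink tubes off the board are look-alikes. I'll enlarge next.

```bash
python3 - <<'E'
import cv2,numpy as np
t=cv2.imread("pics/top0.png");s=cv2.imread("pics/side0.png")
a=cv2.resize(t[190:270,150:260],None,fx=7,fy=7,interpolation=cv2.INTER_CUBIC)
b=cv2.resize(t[195:275,295:395],None,fx=7,fy=7,interpolation=cv2.INTER_CUBIC)
c=cv2.resize(s[245:365,225:350],None,fx=5,fy=5,interpolation=cv2.INTER_CUBIC)
d=cv2.resize(s[145:245,280:365],None,fx=6,fy=6,interpolation=cv2.INTER_CUBIC)
for i,m in zip("abcd",(a,b,c,d)): cv2.imwrite(f"pics/z_{i}.png",m)
E
```

```text
(no output)
```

View pics/z_a.png

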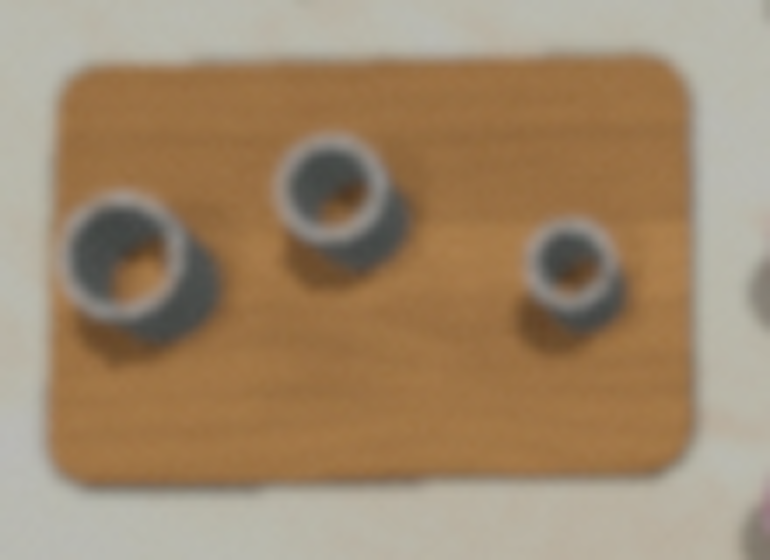

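View pics/z_b.png

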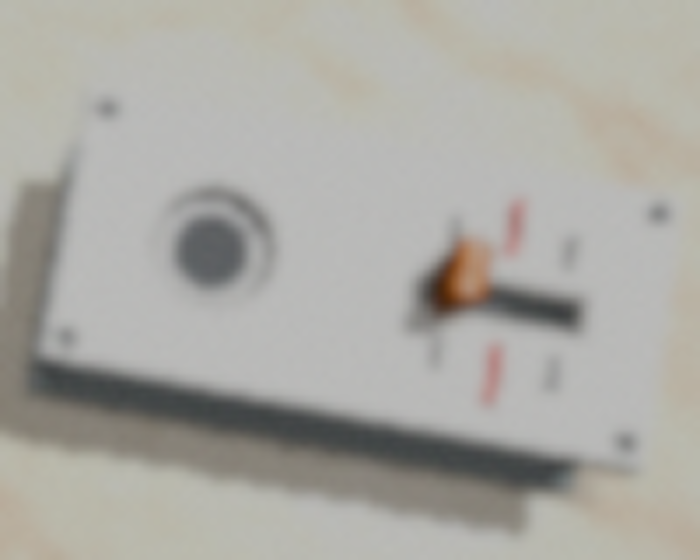

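View pics/z_c.png

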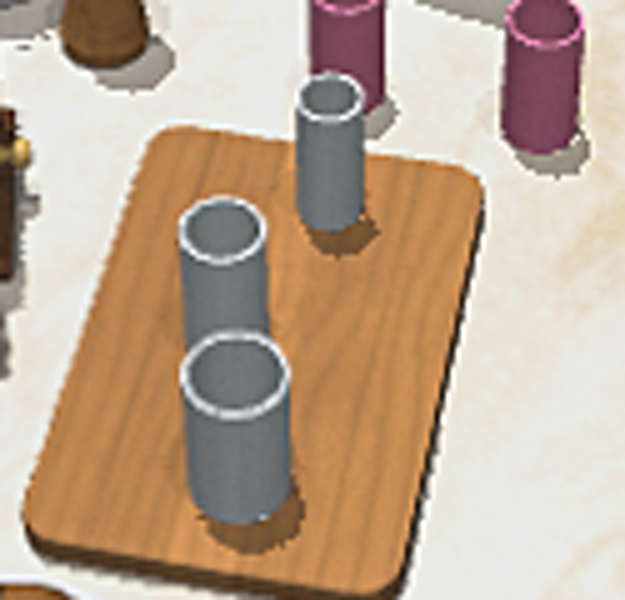

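View pics/z_d.png

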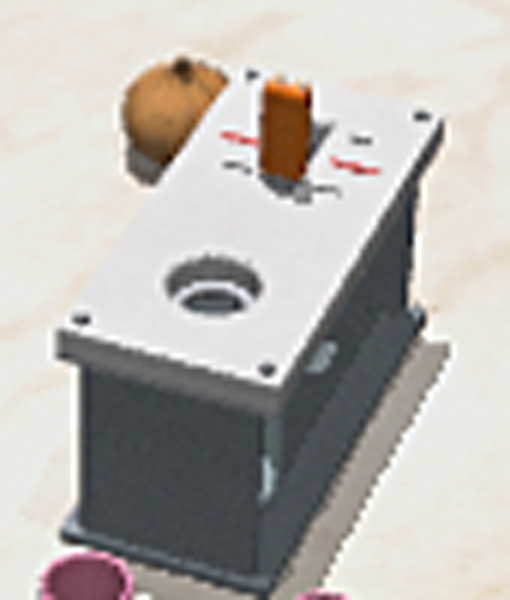

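```bash
cat > h.py <<'E'
import cv2,numpy as np
from plant import viewer
P={n:viewer.camera_params(n) for n in("side","top")}
def cam(n):
    p=P[n];f=210/np.tan(np.radians(p['fov_y'])/2)
    return np.array([[f,0,p['cx']],[0,f,p['cy']],[0,0,1.]]),np.array(p['D']),cv2.Rodrigues(p['rvec'])[0],np.array(p['tvec'])
def ray(n,uv):
    K,D,R,t=cam(n);q=cv2.undistortPoints(np.array([[uv]],float),K,D).ravel()
    return -R.T@t,R.T@np.array([q[0],q[1],1])
def plane(n,uv,z):
    c,d=ray(n,uv);return c+d*(z-c[2])/d[2]
def proj(n,X):
    K,D,R,t=cam(n);return cv2.projectPoints(np.array([X],float),R,t,K,D)[0].ravel()
def tri(uvs,uvt):
    (a,u),(b,v)=ray("side",uvs),ray("top",uvt)
    A=np.stack([u,-v],1);s=np.linalg.lstsq(A,b-a,rcond=None)[0]
    p,q=a+u*s[0],b+v*s[1];return (p+q)/2,np.linalg.norm(p-q)
def up(im,x0,y0,x1,y1,f=8):
    return cv2.resize(im[y0:y1,x0:x1],None,fx=f,fy=f,interpolation=cv2.INTER_CUBIC)
def back(c,x0,y0,f=8): return np.array([(c[0]+.5)/f-.5+x0,(c[1]+.5)/f-.5+y0])
E
cat > m.py <<'E'
from h import *
import sys
t=cv2.imread("pics/top0.png");s=cv2.imread("pics/side0.png")
def rims(im,n,box,thr):
    z=up(im,*box);m=(z[:,:,0]>thr).astype(np.uint8)
    cs,_=cv2.findContours(m,cv2.RETR_EXTERNAL,cv2.CHAIN_APPROX_NONE)
    out=[]
    for c in cs:
        if len(c)<150: continue
        e=cv2.fitEllipse(cv2.convexHull(c));x,y,w,h=cv2.boundingRect(c)
        uv=back(e[0],box[0],box[1]);X=plane(n,uv,111)
        out.append((uv,X)); print(n,uv.round(2),np.array(e[1]).round(1)/8,X.round(1))
    return out
rt=rims(t,"top",(158,202,248,252),135)
rs=rims(s,"side",(252,255,302,350),150)
for a in rt:
  for b in rs:
    if np.linalg.norm(a[1]-b[1])<25: print("tri",*tri(b[0],a[0]))
# socket
def dark(im,n,box,thr,zs):
    z=up(im,*box).max(2);m=(z<thr).astype(np.uint8)
    cs,_=cv2.findContours(m,cv2.RETR_EXTERNAL,cv2.CHAIN_APPROX_NONE)
    for c in cs:
        if len(c)<12: continue
        e=cv2.fitEllipse(cv2.convexHull(c)) if len(c)>=5 else None
        mo=cv2.moments(c);uv=back((mo['m10']/max(mo['m00'],1),mo['m01']/max(mo['m00'],1)),box[0],box[1]);ue=back(e[0],box[0],box[1])
        print(n,thr,"cen",uv.round(2),"ell",ue.round(2),np.array(e[1]).round(1)/8,[plane(n,ue,zz).round(1)[:2] for zz in zs])
for th in(120,140,150,):dark(t,"top",(314,218,340,244),th,(130,146))
for th in(120,140,160,180):dark(s,"side",(304,184,328,202),th,(130,146))
print('screws')
for b in((305,205,316,216),(299,239,309,248),(384,221,394,230),(379,253,389,262)):dark(t,"top",b,135,(146,))
for b in((289,193,298,202),(319,203,329,210),(318,154,326,160),(346,161,355,168)):dark(s,"side",b,150,(146,))
E
python3 m.py
```

```text
side [271.6  319.48] [18.125  22.1375] [480.7 395.2 111. ]
side [268.95 290.6 ] [13.9125 18.0125] [511.  304.6 111. ]
side [269.65 266.12] [24.75 56.05] [531.5 218.4 111. ]
top 120 cen [324.73 230.43] ell [324.74 230.41] [9.0375 9.075 ] [array([467.3, -89.9]), array([464.8, -88.1])]
top 140 cen [324.74 230.41] ell [324.76 230.42] [10.3    10.3875] [array([467.3, -90. ]), array([464.8, -88.2])]
top 140 cen [329.12 224.37] ell [328.06 224.85] [4.4375 9.9   ] [array([ 484.4, -100.3]), array([481.7, -98.4])]
top 150 cen [325.64 229.05] ell [325.87 228.64] [13.6    14.7125] [array([472.8, -93.4]), array([470.2, -91.6])]
side 120 cen [315.1  194.81] ell [315.1  194.87] [3.7375 9.85  ] [array([466., -93.]), array([462.5, -72.8])]
side 120 cen [315.16 190.41] ell [315.14 192.08] [ 8.575 15.275] [array([ 468.5, -106.9]), array([465. , -86.5])]
side 140 cen [315.1  194.86] ell [315.14 194.9 ] [ 4.075  10.2125] [array([465.8, -92.8]), array([462.4, -72.7])]
side 140 cen [315.12 190.4 ] ell [315.11 192.12] [ 9.1 15.6] [array([ 468.5, -106.7]), array([465.1, -86.3])]
side 160 cen [315.1  194.89] 
[... 444 characters left out ...]
[300.93 244.33] ell [302.26 244.59] [ 9.275 14.75 ] [array([422. , -20.5])]
side 150 cen [291.57 200.78] ell [292.72 201.66] [3.05 7.95] [array([522.1, -25.5])]
side 150 cen [293.19 197.88] ell [293.19 197.87] [1.5375 2.8625] [array([524.7, -43.7])]
side 150 cen [323.67 208.55] ell [325.54 207.99] [ 3.6125 15.9875] [array([420.4, -17.7])]
side 150 cen [324.1  206.23] ell [324.09 206.23] [2.05   2.5625] [array([426.1, -24.9])]
side 150 cen [321.47 157.04] ell [321.47 157.05] [1.325 1.7  ] [array([ 480.3, -279.7])]
side 150 cen [352.7  166.39] ell [352.47 167.19] [1.725  4.8875] [array([ 370.7, -244.2])]
side 150 cen [349.82 163.93] ell [349.79 163.95] [1.5125 2.5375] [array([ 381.8, -260.6])]
```

```bash
cat > m2.py <<'E'
from h import *
from m import rims,t,s,rs,dark
print("=====")
for th in (95,105,115,125): rims(t,"top",(158,202,248,252),th)
for b in ((192,205,210,228),): 
  z=t[b[1]:b[3],b[0]:b[2],0];print(z)
def screw(im,n,b):
    g=255-up(im,*b).max(2).astype(float);g-=np.median(g)+15;g=np.clip(g,0,None)
    # keep the blob at peak
    m=(g>0).astype(np.uint8);_,l=cv2.connectedComponents(m);p=np.unravel_index(g.argmax(),g.shape);g[l!=l[p]]=0
    mo=cv2.moments(g);uv=back((mo['m10']/mo['m00'],mo['m01']/mo['m00']),b[0],b[1])
    X=plane(n,uv,146);print(n,uv.round(2),X.round(1));return X
T=[screw(t,"top",b) for b in((306,206,316,215),(301,240,308,247),(385,222,393,229),(380,254,388,261))]
S=[screw(s,"side",b) for b in((290,195,297,200),(321,204,328,208),(319,155,325,160),(347,162,353,166))]
for Q in(T,S):
    Q=np.array(Q)[:,:2];print("centre",Q.mean(0),[np.linalg.norm(Q[i]-Q[j]) for i,j in((0,1),(2,3),(0,2),(1,3))])
    y=(Q[0]+Q[1]-Q[2]-Q[3])/2;x=(Q[0]+Q[2]-Q[1]-Q[3])/2
    print("yaw from y",np.degrees(np.arctan2(-y[0],y[1])),"from x",np.degrees(np.arctan2(x[1],x[0])))
# grip
for n,im,b in(("top",t,(350,222,372,246)),("side",s,(320,154,336,178))):
    z=up(im,*b);h=cv2.cvtColor(z,cv2.COLOR_BGR2HSV);m=((h[:,:,1]>120)&(h[:,:,0]<20)).astype(np.uint8)
    c=max(cv2.findContours(m,0,1)[0],key=cv2.contourArea);r=cv2.minAreaRect(c);print(n,[back(q,b[0],b[1]).round(1).tolist() for q in cv2.boxPoints(r)])
E
python3 m2.py | sed -n '/=====/,$p'
```

```text
=====
top [230.87 227.04] [13.7   14.275] [479.8 196.1 111. ]
top [166.32 225.88] [18.8   20.325] [482.6 393.9 111. ]
top [196.73 216.37] [16.275  16.9375] [512.7 302.  111. ]
top [158.62 200.99] [ 2.    22.125] [560.7 421.6 111. ]
top [230.87 227.04] [13.    13.625] [479.7 196.1 111. ]
top [166.52 225.94] [18.0875 19.2875] [482.5 393.3 111. ]
top [196.77 216.4 ] [15.6125 16.275 ] [512.6 301.8 111. ]
top [230.83 226.98] [12.2375 12.7875] [479.9 196.3 111. ]
top [165.39 226.91] [15.3375 17.35  ] [479.4 396.6 111. ]
top [169.06 219.39] [3.9875 9.15  ] [502.9 386.5 111. ]
top [196.79 216.41] [14.925  15.5875] [512.5 301.8 111. ]
top [196.69 219.21] [ 8.5125 12.6125] [503.8 301.8 111. ]
[[ 66  64  65  64  64  65  67  65  69  66  64  66  66  68  67  69  65  67]
 [ 65  65  64  65  68  67  67  67  67  66  68  67  69  70  69  68  66  67]
 [ 67  68  67  71  70  71  72  69  70  69  69  67  67  67  67  66  67  65]
 [ 69  72  78  84  89  89  90  86  79  73  69  68  65  67  67  64  67  66]
 [ 79  91 103 111 116 116 118 115 104  87  74  68  65  63  62  65  65  63]
 [101 112 118 125 126 126 130 130
[... 1685 characters left out ...]
9479] [np.float64(111.92409360723804), np.float64(100.01808551230485), np.float64(240.5512180491952), np.float64(245.32309178580329)]
yaw from y -9.398936820409949 from x -11.80915212925635
centre [ 453.20191078 -152.23958369] [np.float64(100.53596029366895), np.float64(100.3673569748106), np.float64(239.85232966801465), np.float64(240.20464502285657)]
yaw from y -10.64826104430765 from x -10.828805875721557
top [[356.70001220703125, 238.39999389648438], [357.0, 230.0], [361.3999938964844, 230.1999969482422], [361.0, 238.60000610351562]]
side [[322.29998779296875, 174.0], [323.79998779296875, 157.89999389648438], [332.1000061035156, 158.6999969482422], [330.6000061035156, 174.8000030517578]]
```

Candidates for the 46 mm sleeve: the board tubes in the top view at (231,227), 13 px wide, (197,216), 16 px, and (166,226), 19 px. Pink tubes at (268,226), (265,262) and (131,270) are off the board, so they are out. By size order the middle one, at (197,216) in top and (269,291) in side, is the 46 mm sleeve. It is grey, its rim is about 16.3 px × 2.85 mm ≈ 46 mm, and the crops above confirm it.

```bash
cat > go.py <<'E'
import sys,numpy as np
from scipy.spatial.transform import Rotation as Ro
from plant import status
o=status.get_obs();R=Ro.from_euler('xyz',o['tcp_rot']).as_matrix()
print("t",round(o['time'],2),"pos",o['tool_pos'].round(1) if hasattr(o['tool_pos'],'round') else o['tool_pos'],"rot",np.round(o['tcp_rot'],4),"F",np.round(o['contact_force'],1),"w",round(o['grip_width'],1))
if len(sys.argv)>3:
    d=np.array(list(map(float,sys.argv[1:4])))-o['tool_pos']
    print("tool offset mm",(R.T@d).round(1), "yaw err deg to 2.955",np.degrees(2.955-o['tcp_rot'][2]))
E
python3 go.py 511.8 303.2 404
python3 - <<'E'
from h import *
for n,p in {"shutA":(319.5,172.8),"shutB":(334.7,176.7),"halfA":(320,167.8),"halfB":(339.5,172.8)}.items(): print(n,plane("side",p,146).round(1))
for n,p in {"shutA":(360,227),"shutB":(357.3,245.1),"halfA":(368.5,227.5),"halfB":(365.3,248.7),"openA":(376.5,231),"openB":(373.8,248.3)}.items(): print(n,plane("top",p,146).round(1))
E
```

```text
t 0.1 pos [115.4 512.  404.1] rot [-3.1402e+00 -2.0000e-04  2.9198e+00] F [-0.4  0.3 -0.2] w 91.8
tool offset mm [-4.326e+02 -1.165e+02  2.000e-01] yaw err deg to 2.955 2.015532768225955
shutA [ 470.4 -189.2  146. ]
shutB [ 419.1 -179.1  146. ]
halfA [ 473.8 -217.1  146. ]
halfB [ 407.4 -203.6  146. ]
shutA [ 475.6 -194.1  146. ]
shutB [ 421.  -184.3  146. ]
halfA [ 474.1 -219.6  146. ]
halfB [ 410.3 -207.8  146. ]
openA [ 463.6 -243.2  146. ]
openB [ 411.6 -233.1  146. ]
```

{"method": "play_rows", "body": {"commands": [{"offset":[-0.036,-0.01,0],"twist":-2.0},{"offset":[-0.036,-0.01,0],"twist":0},{"offset":[-0.036,-0.01,0],"twist":0},{"offset":[-0.036,-0.01,0],"twist":0},{"offset":[-0.036,-0.01,0],"twist":0}], "jaw": 0}}

```text
time: 0.6
tool_pos: [283.6, 427.5, 404.4]
tcp_rot: [-3.141, -0.0, 2.955]
contact_force: [-0.5, 0.3, 0.4]
grip_width: 91.6
```

{"method": "play_rows", "body": {"commands": [{"offset":[-0.036,-0.01,0],"twist":0},{"offset":[-0.036,-0.01,0],"twist":0},{"offset":[-0.036,-0.01,0],"twist":0},{"offset":[-0.036,-0.01,0],"twist":0},{"offset":[-0.036,-0.01,0],"twist":0}]}}

```text
time: 1.1
tool_pos: [451.3, 344.9, 404.3]
tcp_rot: [-3.141, -0.001, 2.955]
contact_force: [0.3, -0.1, 0.7]
grip_width: 91.5
```

```bash
python3 go.py 511.8 303.2 404
```

```text
t 1.1 pos [451.3 344.9 404.3] rot [-3.1412e+00 -6.0000e-04  2.9546e+00] F [ 0.3 -0.1  0.7] w 91.5
tool offset mm [-67.2 -29.7   0.3] yaw err deg to 2.955 0.02310552221256231
```

{"method": "play_rows", "body": {"commands": [{"offset":[-0.03,-0.015,0],"twist":0},{"offset":[-0.02,-0.01,0],"twist":0},{"offset":[-0.007,-0.004,0],"twist":0},{"offset":[0,0,0],"twist":0},{"offset":[0,0,0],"twist":0}]}}

```text
time: 1.6
tool_pos: [499.9, 307.3, 404.6]
tcp_rot: [3.142, -0.001, 2.955]
contact_force: [0.1, -0.2, -0.1]
grip_width: 91.7
```

```bash
python3 go.py 511.8 303.2 240;python3 - <<'E'
from h import *
cv2.imwrite("pics/s1.png",viewer.capture("side")[:,:,::-1]);cv2.imwrite("pics/t1.png",viewer.capture("top")[:,:,::-1])
s=cv2.imread("pics/s1.png");t=cv2.imread("pics/t1.png")
cv2.imwrite("pics/s1z.png",np.hstack([cv2.resize(s[200:370,200:360],None,fx=3,fy=3),cv2.resize(t[170:285,150:245],None,fx=3,fy=510/115)[:, :285]]))
E
```

```text
t 1.6 pos [499.9 307.3 404.6] rot [ 3.1415e+00 -9.0000e-04  2.9552e+00] F [ 0.1 -0.2 -0.1] w 91.7
tool offset mm [-12.6  -1.9 164.6] yaw err deg to 2.955 -0.010012390214743696
```

View pics/s1z.png

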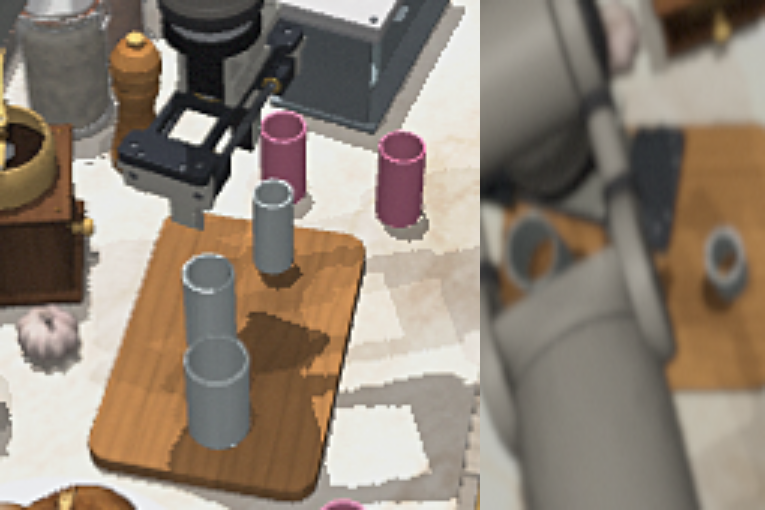

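The side crop shows the open gripper above the board, with the sleeves unmoved. The arm hides the middle sleeve in the top view. I'll centre over it and descend.

{"method": "play_rows", "body": {"commands": [{"offset":[-0.0125,-0.002,0.02],"twist":0},{"offset":[0,0,0.04],"twist":0},{"offset":[0,0,0.04],"twist":0},{"offset":[0,0,0],"twist":0},{"offset":[0,0,0],"twist":0}]}}

```text
time: 2.2
tool_pos: [512.2, 303.2, 305.4]
tcp_rot: [-3.142, -0.0, 2.956]
contact_force: [0.1, 0.9, 0.7]
grip_width: 91.4
```

```bash
python3 go.py 511.8 303.2 240;python3 - <<'E'
from h import *
s=viewer.capture("side")[:,:,::-1].copy()
cv2.imwrite("pics/s2z.png",cv2.resize(s[220:350,220:340],None,fx=4.5,fy=4.5))
E
```

```text
t 2.2 pos [512.2 303.2 305.4] rot [-3.1415e+00 -4.0000e-04  2.9558e+00] F [0.1 0.9 0.7] w 91.4
tool offset mm [ 0.4 -0.1 65.4] yaw err deg to 2.955 -0.04451796862456566
```

View pics/s2z.png

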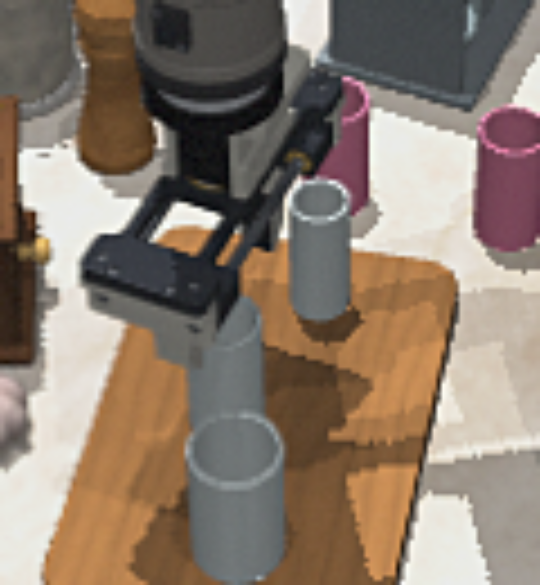

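```bash
python3 - <<'E'
from h import *
f=lambda p:((p-np.array([220,220]))*4.5).round(0)
for dx in(-9.5,9.5):
  for dy in(46,65):
    p=np.array([512.2,303.2])+dy*np.array([.185,.983])+dx*np.array([.983,-.185]);print(dx,dy,f(proj("side",[*p,127.4])),f(proj("side",[*p,146])))
print(f(proj("side",[511.8,303.2,111])))
E
```

```text
-9.5 46 [198. 358.] [197. 336.]
-9.5 65 [183. 382.] [182. 360.]
9.5 46 [168. 347.] [166. 325.]
9.5 65 [153. 371.] [151. 349.]
[220. 316.]
```

The finger tip projects where it appears, at about (158–205, 350–368) in the crop, so alignment is good. Descending.

{"method": "play_rows", "body": {"commands": [{"offset":[0,0,0.025],"twist":0},{"offset":[0,0,0.025],"twist":0},{"offset":[0,0,0.015],"twist":0},{"offset":[0,0,0],"twist":0},{"offset":[0,0,0],"twist":0}]}}

```text
time: 2.75
tool_pos: [513.2, 303.0, 242.0]
tcp_rot: [3.14, 0.003, 2.955]
contact_force: [0.5, 0.6, 0.3]
grip_width: 92.2
```

{"method": "play_rows", "body": {"commands": [{"offset":[0,0,0],"twist":0},{"offset":[0,0,0],"twist":0},{"offset":[0,0,0],"twist":0},{"offset":[0,0,0],"twist":0},{"offset":[0,0,0],"twist":0}], "jaw": 255}}

```text
time: 3.25
tool_pos: [512.6, 302.5, 239.9]
tcp_rot: [3.141, 0.0, 2.955]
contact_force: [-0.0, -1.2, -1.0]
grip_width: 56.4
```

{"method": "play_rows", "body": {"commands": [{"offset":[0,0,0],"twist":0},{"offset":[0,0,0],"twist":0},{"offset":[0,0,0],"twist":0}]}}

```text
time: 3.55
tool_pos: [512.5, 302.5, 239.7]
tcp_rot: [-3.142, -0.0, 2.955]
contact_force: [0.6, 0.0, -0.2]
grip_width: 46.0
```

```bash
python3 go.py 465.5 -89 420
```

```text
t 3.55 pos [512.5 302.5 239.7] rot [-3.1416e+00 -2.0000e-04  2.9547e+00] F [ 0.6  0.  -0.2] w 46.0
tool offset mm [ -26.5 -393.4 -180.3] yaw err deg to 2.955 0.01818574993952547
```

The grip width of 46.0 mm confirms the sleeve. Lifting, then carrying to above the socket.

{"method": "play_rows", "body": {"commands": [{"offset":[0,0,-0.02],"twist":0},{"offset":[0,0,-0.04],"twist":0},{"offset":[0,0,-0.045],"twist":0},{"offset":[0,0,-0.045],"twist":0},{"offset":[0,0,-0.03],"twist":0}]}}

```text
time: 4.05
tool_pos: [512.5, 302.5, 423.1]
tcp_rot: [3.139, 0.003, 2.955]
contact_force: [1.2, 0.2, -0.8]
grip_width: 46.3
```

{"method": "play_rows", "body": {"commands": [{"offset":[0,-0.02,0],"twist":0},{"offset":[-0.003,-0.035,0],"twist":0},{"offset":[-0.003,-0.04,0],"twist":0},{"offset":[-0.003,-0.04,0],"twist":0},{"offset":[-0.003,-0.04,0],"twist":0}]}}

```text
time: 4.55
tool_pos: [491.3, 126.9, 419.5]
tcp_rot: [-3.142, -0.0, 2.955]
contact_force: [0.4, -0.4, -1.1]
grip_width: 46.0
```

{"method": "play_rows", "body": {"commands": [{"offset":[-0.003,-0.04,0],"twist":0},{"offset":[-0.003,-0.04,0],"twist":0},{"offset":[-0.003,-0.04,0],"twist":0},{"offset":[-0.003,-0.04,0],"twist":0},{"offset":[-0.003,-0.025,0],"twist":0}]}}

```text
time: 5.05
tool_pos: [471.5, -58.5, 419.6]
tcp_rot: [-3.141, -0.0, 2.953]
contact_force: [-0.2, 0.6, -1.8]
grip_width: 46.1
```

{"method": "play_rows", "body": {"commands": [{"offset":[0,-0.01,0],"twist":0},{"offset":[0,0,0],"twist":0},{"offset":[0,0,0],"twist":0}]}}

```text
time: 5.35
tool_pos: [470.3, -65.4, 419.6]
tcp_rot: [3.141, -0.0, 2.955]
contact_force: [0.1, 0.9, -1.6]
grip_width: 45.9
```

```bash
python3 go.py 465.5 -89 375
```

```text
t 5.35 pos [470.3 -65.4 419.6] rot [ 3.1409e+00 -3.0000e-04  2.9548e+00] F [ 0.1  0.9 -1.6] w 45.9
tool offset mm [  0.4 -24.1  44.6] yaw err deg to 2.955 0.01091366324709433
```

{"method": "play_rows", "body": {"commands": [{"offset":[0,-0.012,0],"twist":0},{"offset":[0,-0.012,0.01],"twist":0},{"offset":[0,0,0.02],"twist":0},{"offset":[0,0,0.01],"twist":0},{"offset":[0,0,0],"twist":0}]}}

```text
time: 5.85
tool_pos: [465.4, -89.7, 377.9]
tcp_rot: [3.141, -0.004, 2.955]
contact_force: [0.1, -0.8, -2.0]
grip_width: 45.9
```

```bash
python3 go.py 465.5 -89 375;python3 - <<'E'
from h import *
s=viewer.capture("side")[:,:,::-1].copy();t=viewer.capture("top")[:,:,::-1].copy()
cv2.imwrite("pics/s3.png",s);cv2.imwrite("pics/t3.png",t)
cv2.imwrite("pics/s3z.png",cv2.resize(s[120:230,270:370],None,fx=5,fy=5,interpolation=2))
cv2.imwrite("pics/t3z.png",cv2.resize(t[180:280,290:400],None,fx=5,fy=5,interpolation=2))
E
```

```text
t 5.85 pos [465.4 -89.7 377.9] rot [ 3.1409 -0.0038  2.9547] F [ 0.1 -0.8 -2. ] w 45.9
tool offset mm [0.1 0.7 2.9] yaw err deg to 2.955 0.015573203328255498
```

View pics/s3z.png

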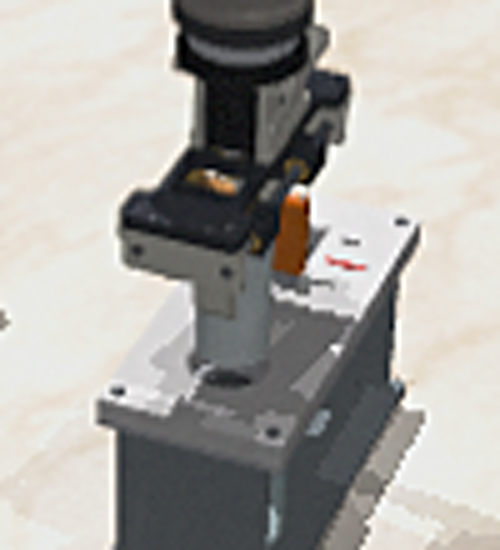

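View pics/t3z.png

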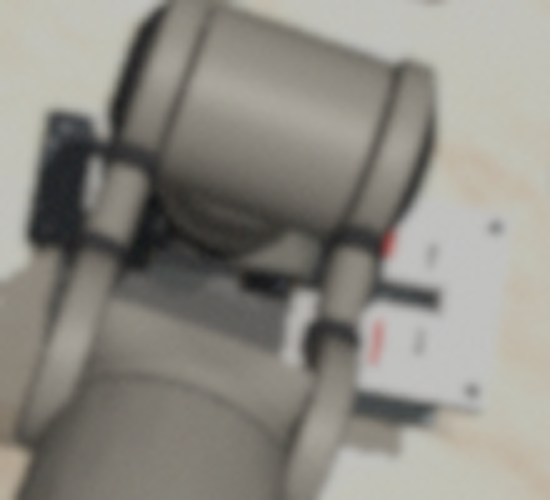

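```bash
python3 - <<'E'
from h import *
s=cv2.imread("pics/s3.png")
for xy in((465.2,-86.5),(465.1,-89)):
  for z in(146,159,170,180): print(xy,z,proj("side",[*xy,z]).round(2))
for v in range(178,200): print(v,s[v,300:332].max(1).tolist())
E
```

```text
(465.2, -86.5) 146 [315.09 192.08]
(465.2, -86.5) 159 [315.2  188.72]
(465.2, -86.5) 170 [315.3  185.86]
(465.2, -86.5) 180 [315.39 183.23]
(465.1, -89) 146 [315.27 191.6 ]
(465.1, -89) 159 [315.38 188.24]
(465.1, -89) 170 [315.48 185.38]
(465.1, -89) 180 [315.57 182.75]
178 [233, 234, 234, 236, 226, 219, 221, 230, 175, 106, 99, 102, 104, 102, 105, 101, 101, 113, 101, 114, 113, 115, 110, 98, 167, 202, 187, 208, 215, 109, 99, 93]
179 [234, 234, 234, 225, 217, 217, 218, 227, 171, 104, 100, 104, 103, 106, 103, 100, 90, 109, 114, 117, 113, 112, 110, 98, 96, 203, 221, 208, 225, 212, 208, 206]
180 [234, 234, 233, 218, 215, 218, 218, 225, 181, 105, 97, 105, 102, 105, 105, 98, 90, 109, 117, 113, 115, 114, 112, 101, 82, 115, 118, 112, 140, 205, 226, 223]
181 [234, 232, 218, 214, 215, 216, 219, 222, 220, 107, 90, 101, 107, 104, 107, 98, 90, 107, 117, 118, 117, 113, 111, 104, 89, 94, 91, 92, 97, 113, 117, 113]
182 [236, 224, 216, 216, 216, 217, 216, 219, 234, 112, 87, 83, 86, 87, 95, 99, 89, 109, 115, 118, 116, 112, 112, 101, 94, 98, 96, 97, 97, 95, 90, 86]
183 [229, 217, 215, 214, 216, 216, 21
[... 1921 characters left out ...]
 43, 45, 48, 48, 61, 79, 91, 90, 102, 103, 100, 100, 101, 96, 94, 128, 136]
196 [219, 221, 194, 190, 192, 190, 190, 191, 194, 207, 109, 61, 49, 48, 41, 44, 44, 40, 40, 33, 75, 86, 100, 103, 101, 101, 103, 101, 95, 129, 134, 132]
197 [218, 193, 186, 190, 191, 193, 191, 190, 201, 125, 93, 98, 86, 87, 69, 74, 67, 70, 84, 100, 103, 102, 100, 101, 101, 102, 101, 97, 134, 138, 135, 133]
198 [232, 235, 196, 187, 189, 196, 197, 200, 209, 113, 94, 99, 100, 105, 104, 101, 103, 100, 103, 104, 101, 99, 100, 101, 100, 98, 99, 100, 103, 101, 126, 136]
199 [239, 221, 210, 214, 219, 187, 123, 215, 127, 89, 95, 98, 97, 100, 101, 102, 99, 100, 101, 102, 101, 99, 103, 102, 101, 102, 103, 99, 100, 98, 102, 137]
```

```bash
python3 - <<'E'
from h import *
s=cv2.imread("pics/side0.png")
for v in range(185,201): print(v,s[v,304:327].max(1).tolist())
E
```

```text
185 [228, 226, 226, 226, 225, 225, 226, 227, 226, 227, 228, 229, 227, 226, 227, 227, 226, 227, 227, 227, 227, 227, 229]
186 [226, 226, 226, 226, 227, 227, 227, 229, 231, 232, 235, 234, 234, 233, 233, 228, 226, 226, 226, 225, 225, 226, 227]
187 [227, 227, 227, 227, 230, 230, 236, 226, 229, 226, 168, 215, 193, 202, 228, 232, 232, 231, 229, 228, 228, 227, 229]
188 [228, 227, 227, 231, 234, 229, 216, 164, 161, 117, 96, 111, 109, 133, 134, 180, 220, 197, 230, 228, 229, 228, 228]
189 [228, 227, 230, 235, 204, 158, 110, 99, 104, 98, 100, 102, 98, 98, 93, 104, 128, 173, 226, 232, 231, 228, 227]
190 [228, 229, 233, 227, 160, 99, 88, 96, 97, 101, 104, 103, 99, 100, 94, 95, 92, 96, 147, 222, 230, 229, 226]
191 [227, 229, 238, 179, 97, 85, 94, 94, 93, 91, 105, 108, 93, 90, 89, 91, 93, 83, 77, 196, 234, 229, 229]
192 [229, 231, 238, 172, 87, 82, 103, 119, 221, 230, 228, 231, 233, 235, 233, 131, 90, 84, 69, 131, 234, 230, 229]
193 [226, 228, 235, 193, 91, 111, 218, 232, 177, 142, 111, 110, 111, 133, 195, 227, 232, 108, 60, 147, 234, 232, 227]
194 [227, 228, 231, 227, 153, 212, 199, 119, 69, 73, 52, 61, 63, 73, 90, 122, 223, 219, 133, 209, 234, 230, 228]
195 [229, 229, 230, 231, 220, 226, 128, 57, 93, 103, 105, 103, 101, 105, 100, 47, 138, 215, 215, 235, 232, 230, 229]
196 [230, 228, 228, 228, 229, 236, 202, 136, 95, 93, 95, 95, 97, 97, 89, 77, 140, 211, 232, 232, 230, 229, 229]
197 [229, 228, 227, 227, 230, 233, 236, 239, 211, 205, 169, 167, 166, 162, 203, 240, 236, 233, 232, 230, 228, 228, 229]
198 [229, 229, 229, 229, 229, 230, 230, 234, 235, 237, 236, 237, 237, 235, 235, 235, 232, 230, 229, 229, 229, 229, 229]
199 [230, 228, 231, 228, 228, 229, 228, 230, 229, 231, 231, 232, 232, 233, 232, 230, 229, 229, 229, 228, 230, 231, 230]
200 [228, 229, 228, 229, 228, 228, 228, 228, 227, 228, 229, 229, 230, 232, 230, 229, 228, 229, 231, 231, 230, 230, 229]
```

```bash
python3 - <<'E'
from h import *
from scipy.optimize import brentq
a=np.linspace(0,2*np.pi,361)
def circ(x,y,r,z):
    K,D,R,t=cam("side");X=np.stack([x+r*np.cos(a),y+r*np.sin(a),0*a+z],1)
    p=cv2.projectPoints(X,R,t,K,D)[0][:,0];return p.min(0),p.max(0)
for nm,r,z,i,v in(("mouth near",26.5,146,1,197.0),("mouth far",24.5,144,0,187.1),("mouth far chamf",26.5,146,0,186.3),("sleeve bottom",23,158.9,1,193.3),("sleeve bottom lo",23,158.9,1,192.8),("hole far",17,130,0,193.0)):
    print(nm,brentq(lambda y:circ(465.3,y,r,z)[i][1]-v,-140,-40))
def ux(r,z,u0,u1,y): 
    f=lambda x:(circ(x,y,r,z)[0][0]+circ(x,y,r,z)[1][0])/2-(u0+u1)/2
    x=brentq(f,400,520);c=circ(x,y,r,z);return x,c[1][0]-c[0][0]
print(ux(26.5,146,306.9,323.4,-88),ux(23,165,308.45,323.5,-88))
E
```

```text
mouth near -88.61311786995775
mouth far -89.95490553837095
mouth far chamf -89.43295572229685
sleeve bottom -86.82546914307666
sleeve bottom lo -89.3522920556768
hole far -85.36652643484791
(465.28932601198636, np.float64(17.209338446194465)) (463.24336311137176, np.float64(15.05180603615014))
```

Side view: the sleeve's lower end is at u ≈ 316.0 and the mouth at u ≈ 315.1, so the sleeve sits about 2 mm low in x. In y they agree within about 1.5 mm. I'll correct +2 mm in x and lower while watching the force.

{"method": "play_rows", "body": {"commands": [{"offset":[-0.002,0.0005,0],"twist":0},{"offset":[0,0,0.004],"twist":0},{"offset":[0,0,0.004],"twist":0},{"offset":[0,0,0.003],"twist":0},{"offset":[0,0,0],"twist":0}]}}

```text
time: 6.45
tool_pos: [467.8, -89.5, 368.2]
tcp_rot: [3.141, -0.001, 2.955]
contact_force: [-0.1, 0.4, 0.1]
grip_width: 45.5
```

{"method": "play_rows", "body": {"commands": [{"offset":[0,0,0.002],"twist":0},{"offset":[0,0,0.002],"twist":0},{"offset":[0,0,0],"twist":0}]}}

```text
time: 6.75
tool_pos: [467.9, -89.6, 364.4]
tcp_rot: [3.141, -0.0, 2.955]
contact_force: [0.2, 1.0, -0.9]
grip_width: 45.5
```

{"method": "play_rows", "body": {"commands": [{"offset":[0,0,0.002],"twist":0},{"offset":[0,0,0.002],"twist":0},{"offset":[0,0,0],"twist":0}]}}

```text
time: 7.05
tool_pos: [467.9, -89.6, 360.4]
tcp_rot: [3.141, -0.001, 2.955]
contact_force: [0.1, -0.0, -1.2]
grip_width: 45.6
```

{"method": "play_rows", "body": {"commands": [{"offset":[0,0,0.002],"twist":0},{"offset":[0,0,0.002],"twist":0},{"offset":[0,0,0],"twist":0}]}}

```text
time: 7.35
tool_pos: [467.9, -89.5, 356.4]
tcp_rot: [3.141, -0.001, 2.955]
contact_force: [0.1, -0.9, -0.9]
grip_width: 45.9
```

Already 8 mm below the deck plane with no contact force, so it's in. Continuing to the floor.

{"method": "play_rows", "body": {"commands": [{"offset":[0,0,0.002],"twist":0},{"offset":[0,0,0.002],"twist":0},{"offset":[0,0,0.001],"twist":0},{"offset":[0,0,0],"twist":0}]}}

```text
time: 7.75
tool_pos: [467.9, -89.6, 351.5]
tcp_rot: [3.141, -0.0, 2.955]
contact_force: [-1.1, 0.3, -1.2]
grip_width: 45.8
```

{"method": "play_rows", "body": {"commands": [{"offset":[0,0,0.001],"twist":0},{"offset":[0,0,0.001],"twist":0},{"offset":[0,0,0.0005],"twist":0},{"offset":[0,0,0],"twist":0}]}}

```text
time: 8.15
tool_pos: [467.9, -89.5, 349.1]
tcp_rot: [3.141, -0.0, 2.955]
contact_force: [-0.2, -0.5, -1.3]
grip_width: 46.0
```

{"method": "play_rows", "body": {"commands": [{"offset":[0,0,0.0005],"twist":0},{"offset":[0,0,0.0005],"twist":0},{"offset":[0,0,0.0005],"twist":0},{"offset":[0,0,0],"twist":0}]}}

```text
time: 8.55
tool_pos: [467.9, -89.6, 348.6]
tcp_rot: [-3.141, 0.001, 2.955]
contact_force: [-2.6, -0.4, 6.6]
grip_width: 45.8
```

It bottomed out at TCP z 348.6 with +6.6 N, matching the expected 348.7. Releasing.

{"method": "play_rows", "body": {"commands": [{"offset":[0,0,0],"twist":0},{"offset":[0,0,0],"twist":0},{"offset":[0,0,0],"twist":0},{"offset":[0,0,0],"twist":0},{"offset":[0,0,0],"twist":0}], "jaw": 0}}

```text
time: 9.05
tool_pos: [467.9, -89.6, 347.6]
tcp_rot: [3.141, -0.0, 2.955]
contact_force: [0.9, 0.1, -0.6]
grip_width: 81.2
```

{"method": "play_rows", "body": {"commands": [{"offset":[0,0,0],"twist":0},{"offset":[0,0,0],"twist":0},{"offset":[0,0,0],"twist":0},{"offset":[0,0,0],"twist":0},{"offset":[0,0,0],"twist":0}]}}

```text
time: 9.55
tool_pos: [467.9, -89.6, 347.7]
tcp_rot: [3.141, -0.0, 2.955]
contact_force: [-1.3, 0.4, -0.4]
grip_width: 91.6
```

{"method": "play_rows", "body": {"commands": [{"offset":[0,0,-0.01],"twist":0},{"offset":[0,0,-0.03],"twist":0},{"offset":[0,0,-0.035],"twist":0},{"offset":[0,0,-0.01],"twist":0},{"offset":[0,0,0],"twist":0}]}}

```text
time: 10.05
tool_pos: [468.0, -89.6, 434.7]
tcp_rot: [-3.141, 0.004, 2.955]
contact_force: [-0.5, -0.1, -0.2]
grip_width: 91.7
```

```bash
python3 go.py 449.4 -188 430;python3 - <<'E'
from h import *
s=viewer.capture("side")[:,:,::-1].copy()
cv2.imwrite("pics/s4.png",s)
cv2.imwrite("pics/s4z.png",cv2.resize(s[120:230,270:370],None,fx=5,fy=5,interpolation=2))
E
```

```text
t 10.05 pos [468.  -89.6 434.7] rot [-3.141   0.0042  2.9548] F [-0.5 -0.1 -0.2] w 91.7
tool offset mm [ 1.000e-01 -1.002e+02  4.700e+00] yaw err deg to 2.955 0.013693235719478624
```

View pics/s4z.png

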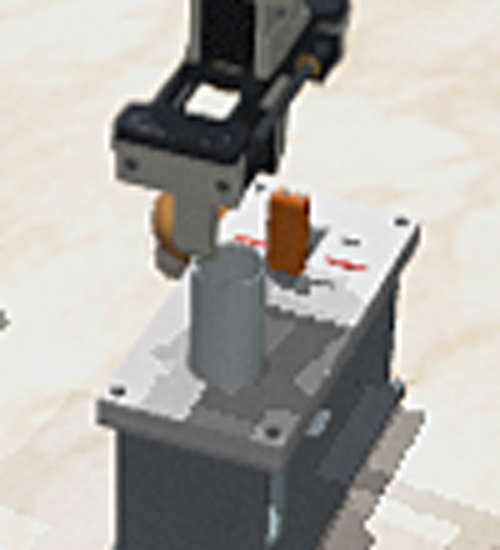

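The sleeve stands upright in the socket at crop (228,320), and the gripper is clear above it. The grip is at (288,230), still at the shut ticks. Next, the grip.

{"method": "play_rows", "body": {"commands": [{"offset":[0,-0.02,0],"twist":0},{"offset":[0,-0.03,0],"twist":0},{"offset":[0,-0.03,0],"twist":0},{"offset":[0,-0.02,0],"twist":0},{"offset":[0,0,0],"twist":0}]}}

```text
time: 10.6
tool_pos: [448.8, -189.7, 430.9]
tcp_rot: [3.141, -0.003, 2.952]
contact_force: [0.1, 0.6, 0.1]
grip_width: 91.9
```

{"method": "play_rows", "body": {"commands": [{"offset":[0,0,0.02],"twist":0},{"offset":[0,0,0.015],"twist":0},{"offset":[0,0,0],"twist":0}]}}

```text
time: 10.9
tool_pos: [448.9, -186.8, 394.9]
tcp_rot: [3.139, -0.006, 2.955]
contact_force: [0.4, -0.4, 0.0]
grip_width: 92.0
```

```bash
python3 go.py 449.4 -188 349;python3 - <<'E'
from h import *
s=viewer.capture("side")[:,:,::-1].copy()
cv2.imwrite("pics/s5z.png",cv2.resize(s[100:220,280:380],None,fx=5,fy=5,interpolation=2))
f=lambda p:((p-np.array([280,100]))*5).round(0)
for x,y in((449.4,-188),): print("grip top",f(proj("side",[x,y,208])),"tool point tip",f(proj("side",[449.4,-188,222])))
E
```

```text
t 10.9 pos [ 448.9 -186.8  394.9] rot [ 3.1389 -0.0058  2.955 ] F [ 0.4 -0.4  0. ] w 92.0
tool offset mm [-1.  -1.2 45.9] yaw err deg to 2.955 0.00015309788080128492
grip top [233. 289.] tool point tip [234. 271.]
```

View pics/s5z.png

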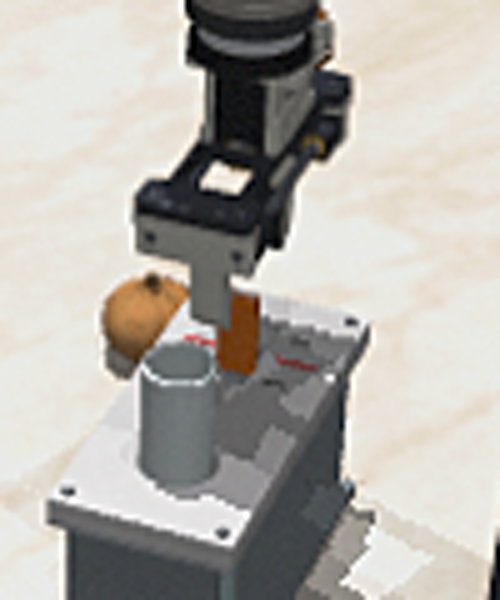

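Grip top is seen at crop (239,294) between the finger planes, with the near finger on its socket side and the sleeve well clear below. Lowering to the grasp height.

{"method": "play_rows", "body": {"commands": [{"offset":[-0.001,-0.001,0.015],"twist":0},{"offset":[0,0,0.015],"twist":0},{"offset":[0,0,0.015],"twist":0},{"offset":[0,0,0],"twist":0},{"offset":[0,0,0],"twist":0}]}}

```text
time: 11.45
tool_pos: [450.4, -188.8, 353.4]
tcp_rot: [3.142, 0.0, 2.955]
contact_force: [0.2, -0.1, -0.1]
grip_width: 92.1
```

{"method": "play_rows", "body": {"commands": [{"offset":[0,0,0],"twist":0},{"offset":[0,0,0],"twist":0},{"offset":[0,0,0],"twist":0},{"offset":[0,0,0],"twist":0},{"offset":[0,0,0],"twist":0}], "jaw": 255}}

```text
time: 11.95
tool_pos: [450.2, -189.0, 352.8]
tcp_rot: [3.142, 0.0, 2.955]
contact_force: [-0.7, -0.2, 0.1]
grip_width: 56.6
```

{"method": "play_rows", "body": {"commands": [{"offset":[0,0,0],"twist":0},{"offset":[0,0,0],"twist":0},{"offset":[0,0,0],"twist":0},{"offset":[0,0,0],"twist":0},{"offset":[0,0,0],"twist":0}]}}

```text
time: 12.45
tool_pos: [450.2, -189.0, 352.7]
tcp_rot: [3.141, -0.0, 2.955]
contact_force: [-0.5, 0.7, -0.1]
grip_width: 16.6
```

```bash
python3 go.py 449.4 -188 349
```

```text
t 12.45 pos [ 450.2 -189.   352.7] rot [ 3.1415e+00 -1.0000e-04  2.9547e+00] F [-0.5  0.7 -0.1] w 16.6
tool offset mm [0.9 0.8 3.7] yaw err deg to 2.955 0.017667755931143538
```

{"method": "play_rows", "body": {"commands": [{"offset":[0,0,0],"twist":0},{"offset":[0,0,0],"twist":0},{"offset":[0,0,0],"twist":0},{"offset":[0,0,0],"twist":0}]}}

```text
time: 12.85
tool_pos: [450.2, -188.7, 352.7]
tcp_rot: [3.141, -0.0, 2.955]
contact_force: [1.6, 3.6, 0.1]
grip_width: 13.7
```

```bash
python3 go.py 449.4 -188 349
```

```text
t 12.85 pos [ 450.2 -188.7  352.7] rot [ 3.141  -0.      2.9548] F [1.6 3.6 0.1] w 13.7
tool offset mm [0.9 0.6 3.7] yaw err deg to 2.955 0.010736163520874364
```

Grip held at 13.7 mm with about 3.9 N along +y, which is the spring's shut preload. Sliding it 24 mm gently.

{"method": "play_rows", "body": {"commands": [{"offset":[0,-0.002,0],"twist":0},{"offset":[0,-0.003,0],"twist":0},{"offset":[0,-0.003,0],"twist":0},{"offset":[0,-0.003,0],"twist":0},{"offset":[0,-0.003,0],"twist":0}]}}

```text
time: 13.35
tool_pos: [447.6, -202.7, 352.6]
tcp_rot: [3.14, -0.0, 2.955]
contact_force: [2.5, 7.1, 1.3]
grip_width: 13.8
```

{"method": "play_rows", "body": {"commands": [{"offset":[0,-0.003,0],"twist":0},{"offset":[0,-0.003,0],"twist":0},{"offset":[0,-0.003,0],"twist":0},{"offset":[0,-0.001,0],"twist":0},{"offset":[0,0,0],"twist":0}]}}

```text
time: 13.85
tool_pos: [445.7, -212.2, 352.7]
tcp_rot: [3.14, -0.0, 2.954]
contact_force: [3.3, 8.9, 2.2]
grip_width: 13.8
```

{"method": "play_rows", "body": {"commands": [{"offset":[0,0,0],"twist":0},{"offset":[0,0,0],"twist":0},{"offset":[0,0,0],"twist":0}]}}

```text
time: 14.15
tool_pos: [445.8, -212.1, 352.7]
tcp_rot: [3.14, -0.0, 2.955]
contact_force: [2.8, 8.7, 1.7]
grip_width: 14.2
```

```bash
python3 go.py 449.4 -188 349;python3 - <<'E'
from h import *
s=viewer.capture("side")[:,:,::-1].copy();t=viewer.capture("top")[:,:,::-1].copy()
cv2.imwrite("pics/s6.png",s)
cv2.imwrite("pics/s6z.png",cv2.resize(s[110:220,280:380],None,fx=5,fy=5,interpolation=2))
cv2.imwrite("pics/t6z.png",cv2.resize(t[180:280,290:400],None,fx=5,fy=5,interpolation=2))
E
```

```text
t 14.15 pos [ 445.8 -212.1  352.7] rot [ 3.1397e+00 -1.0000e-04  2.9547e+00] F [2.8 8.7 1.7] w 14.2
tool offset mm [ 0.9 24.3  3.7] yaw err deg to 2.955 0.01920783094639109
```

View pics/s6z.png

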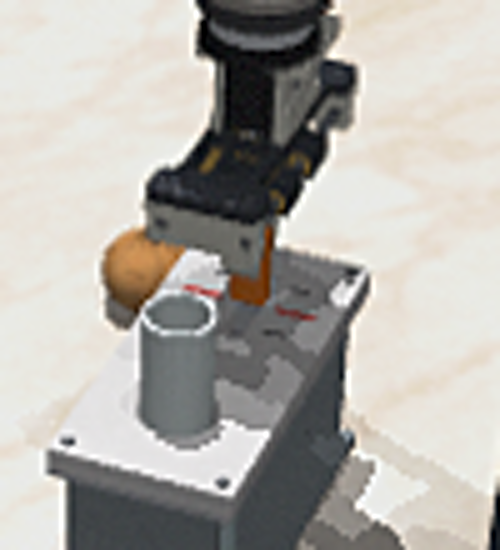

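View pics/t6z.png

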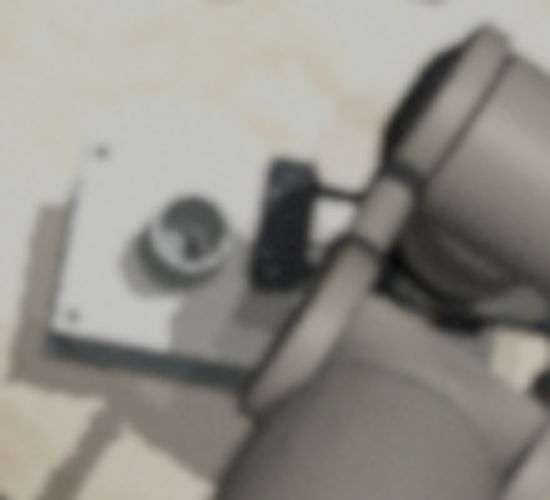

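Along the deck the force is 9.07 N, which is half travel. Geometrically the grip stands 124.5 mm from the socket, giving 24.5 mm of travel. The side crop shows the grip's foot between the red ticks at (202,290) and (295,313). One check of the sleeve, and a wait to confirm steadiness.

{"method": "play_rows", "body": {"commands": [{"offset":[0,0,0],"twist":0},{"offset":[0,0,0],"twist":0},{"offset":[0,0,0],"twist":0},{"offset":[0,0,0],"twist":0},{"offset":[0,0,0],"twist":0}]}}

```text
time: 14.75
tool_pos: [445.8, -212.1, 352.7]
tcp_rot: [3.14, -0.0, 2.955]
contact_force: [2.6, 8.0, 1.4]
grip_width: 13.9
```

{"method": "play_rows", "body": {"commands": [{"offset":[0,0,0],"twist":0},{"offset":[0,0,0],"twist":0},{"offset":[0,0,0],"twist":0},{"offset":[0,0,0],"twist":0},{"offset":[0,0,0],"twist":0}]}}

```text
time: 15.25
tool_pos: [445.8, -212.1, 352.6]
tcp_rot: [3.14, -0.0, 2.955]
contact_force: [2.6, 8.8, 1.3]
grip_width: 13.7
```

```bash
python3 go.py;python3 - <<'E'
from h import *
s=cv2.imread("pics/s6.png");b=(304,164,328,206)
z=up(s,*b).min(2)
print("rim at z220 from crop",plane("side",(315.4,172.4),220).round(1),"expected px",proj("side",[465.3,-89,220]).round(1))
for v in(172,180,185,190):print(v,s[v,304:328].max(1).tolist())
E
```

```text
t 15.25 pos [ 445.8 -212.1  352.6] rot [ 3.1397e+00 -1.0000e-04  2.9547e+00] F [2.6 8.8 1.3] w 13.7
rim at z220 from crop [466.3 -86.8 220. ] expected px [315.9 172. ]
172 [104, 100, 85, 60, 211, 106, 91, 107, 114, 119, 120, 120, 120, 118, 117, 113, 102, 81, 206, 137, 97, 103, 96, 91]
180 [214, 218, 220, 235, 114, 96, 108, 110, 111, 119, 117, 122, 123, 117, 122, 120, 113, 111, 102, 90, 101, 101, 100, 132]
185 [228, 226, 230, 245, 123, 98, 107, 114, 115, 116, 116, 119, 122, 118, 117, 116, 113, 109, 99, 93, 112, 95, 98, 99]
190 [217, 217, 226, 186, 103, 102, 109, 114, 114, 119, 118, 120, 119, 119, 119, 117, 111, 108, 98, 112, 149, 147, 146, 145]
```

The rim is within 0.5 px of where a fully seated sleeve should appear, and the hold is steady. Handing in.

```bash
python3 - <<'E'
from plant import ticket
print(ticket.close_job())
E
```

```text
the job is handed in; nothing more can be done
None
```

I fitted the 46 mm sleeve in the socket and let go of it. Then I slid the orange grip to half travel and handed the job in still holding it, at 15.3 s of the 48 s allowed. No verdict was reported.

- **Sleeve:** The jaws measured 46.0 mm on it. It bottomed out at tool height 348.6 mm, against an expected 348.7 mm, with about 6.6 N of contact. After release, its rim appears within about 0.5 px of where a seated, upright sleeve should be.
- **Gate:** The jaws hold the grip at about 13.8 mm. The last force reading along the slide was about 9.1 N, where 9 N is the half-travel value, and the position gives about 24.5 mm of travel. The tool pose stayed steady for over a second, though the force readings varied from 8.4 to 9.1 N.
- **Other objects:** I did not measure the other two sleeves, the salt mill, the onion or the garlic again at the end. I recorded no unexpected contact force along the way.
- **Disagreement:** The two cameras differ by about 2–3 mm from each other. I corrected 2 mm in x from the side view before inserting, and the sleeve then went in without side load. The arm hid the grip in the top view, so the half-travel check rests on the side view, the force and the geometry.

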